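# Clear the bottle and load the dish reader

### The job

Load the petri dish into the dish reader. The amber bottle left in front of the reader is in the drawer's way: first put it upright in the white spill tray beside the water bottle, without letting the drawer run into it; then pull the drawer fully out, lay the dish flat in its round recess, keeping it level, and push the drawer fully home.

Things in the scene. Friction and masses are not known exactly. Their poses are not given: they have to be found in the camera images.
- amber_bottle: brown reagent bottle with a black screw cap, 55 mm diameter, 112 mm tall, about 0.19 kg; starts upright on the worktop in front of the reader's drawer (a similar one at the back wall stays there). Origin: centre of its underside, z up. Grasp it round the brown body, between 25 and 75 mm above its underside
- water_bottle: white reagent bottle with a blue screw cap, 66 mm diameter, 140 mm tall, standing in the far half of the spill tray; stays there. Origin: centre of its underside
- spill_tray: white open plastic tray fixed to the worktop, 240 (x) x 130 (y) x 20 mm outside, walls and floor 3 mm thick (inner floor 3 mm above the worktop). Origin: centre of its underside; x along its long side, pointing away from the robot. The water bottle stands at about x = +55 to +65 mm, the half on the robot's side (about x = -55 mm) is free
- dish: round closed petri dish with pale pink medium, 59 mm diameter, 15 mm tall, 40 g, lying flat on the worktop. Origin: centre of its underside
- reader: dish reader: low bench instrument, white cover over a grey base, 220 mm wide (y), 200 mm deep (x), 72 mm high in front, rear half 103 mm high with a dark screen. Fixed. Origin: centre of its underside; -x is its front face (100 mm from the origin), where the drawer comes out
- reader_drawer (a joint): sliding sample drawer of the reader, m: 0 = fully home, 0.125 = fully out (end stop); it slides out along the reader's -x, level, stays where it is left, and takes about 3 N to move
- handle (a point): middle of the drawer's handle: a round aluminium bar 9.6 mm thick and 76 mm long, parallel to the reader's y, 46 mm above the worktop and 48 mm in front of the drawer's white front panel (panel 136 mm wide, from 14 to 62 mm high; when home, the bar is 156 mm in front of the reader's origin). It moves with the drawer
- seat (a point): centre of the floor of the round recess for the dish in the grey drawer tray: recess 65 mm diameter, 5 mm deep, 2 mm chamfer, floor 30 mm and tray top 35 mm above the worktop. It moves with the drawer; fully out, it is 63 mm in front of the reader's front face. The slot has 3.5 mm to spare over a dish lying in the recess (its upper 10 mm stand above the tray); one standing on the edge jams
There are look-alikes about, which are no part of the job. What is shaped like the dish but blue or brown is not meant.

How it is judged (in metres and radians):
On the way, in this order (a step that is already met when the one before it is completed fails the run):
1. the amber bottle stands released in the spill tray, the drawer still home (x of amber_bottle in the frame of spill_tray between -0.105 and 0.105 m and y of amber_bottle in the frame of spill_tray between -0.05 and 0.05 m and z of amber_bottle in the frame of spill_tray below 0.007 m and angle between amber_bottle's own z axis and vertical below 0.1 rad and contact force between the fingers and amber_bottle below 0.2 N and value of joint reader_drawer below 0.02 m), for 0.2 s.
2. the drawer is fully out (value of joint reader_drawer above 0.118 m), for 0.2 s.
3. the dish lies released in the recess of the open drawer (horizontal distance between dish and seat below 0.0045 m and z of dish in the frame of seat between -0.003 and 0.003 m and angle between dish's own z axis and vertical below 0.05 rad and value of joint reader_drawer above 0.08 m and contact force between the fingers and dish below 0.2 N), for 0.2 s.
At the end, for the whole second after the job is handed in: the drawer is home (within 4 mm) and at rest with the dish flat in its recess (within 4.5 mm of its centre, not raised by 3 mm or more); the amber bottle stands upright on the floor of the spill tray; the water bottle stands within 30 mm of where it stood (x of amber_bottle in the frame of spill_tray between -0.105 and 0.105 m and y of amber_bottle in the frame of spill_tray between -0.05 and 0.05 m and z of amber_bottle in the frame of spill_tray below 0.007 m and angle between amber_bottle's own z axis and vertical below 0.1 rad and horizontal distance between dish and seat below 0.0045 m and z of dish in the frame of seat between -0.003 and 0.003 m and angle between dish's own z axis and vertical below 0.05 rad and value of joint reader_drawer below 0.004 m and velocity of joint reader_drawer between -0.01 and 0.01 m/s and linear speed of each of amber_bottle, dish below 0.02 m/s and distance of water_bottle from where it was at the start of the episode below 0.03 m); the robot touches nothing.
It fails at once if the drawer runs into the amber bottle (contact force between reader_drawer and amber_bottle above 1.5 N).
It fails at once if the amber bottle is tipped by more than about 35 degrees (angle between amber_bottle's own z axis and vertical above 0.6 rad).
It fails at once if the water bottle is knocked over (angle between water_bottle's own z axis and vertical above 0.5 rad).
It fails at once if the dish is tipped by more than about 30 degrees (angle between dish's own z axis and vertical above 0.52 rad).
It also fails if it takes over 69 s, if anything falls off the work surface, if the arm or the gripper's body presses on something with over 40 N, if the wrist force passes 120 N, or if a joint passes its speed limit or range.

### The arm

A 6-joint arm with a two-finger parallel gripper is mounted at the origin on a cart in front of the work surface, level with it; the furniture and walls round the work are solid. World frame = base frame: x ahead of the robot, y to its left, z up, the work surface at z = 0. Lengths are in m, angles in degrees, forces in N, time in s.
With the tool pointing down it reaches from about 0.4 to 0.825 m from the base axis. Payload 7 kg.
Tool frame: the origin (TCP) lies at the very end of the fingers, on their centre line; the grasp point (between the pads) lies 19 mm behind it (r.grip_depth is the distance from the TCP to the grasp point, in m); z points along the fingers, y is the line along which they close (so a half turn about z gives the same grasp; the last joint's range is limited). The gripper opens to 88 mm and grips with 3 to 60 N. Pads are 19 mm wide; open, the fingers measure 130 mm over their backs; the gripper's body (78 mm by 193 mm) begins 47 mm behind the grasp point.
Start: joints at [-60.728, 20.546, 0.682, 0, -70.136, -16.507], TCP at [0.149, -0.658, 0.227] pointing down, gripper open.
Joint ranges: [-176.03, 176.03], [-82.01, 121.73], [-58.28, 71.71], [-173.87, 95.51], [-174.79, -0.11], [-173.66, 173.66]. Speed limits (degrees/s): [136.94, 136.94, 172.46, 180, 180, 180].

### API

Orientations are given as [roll, pitch, yaw] about the fixed x, y, z axes, in that order (R = Rz(yaw) Ry(pitch) Rx(roll)).
In Python, from plant import r gives the robot as it stands.
- The arm moves only by the tool play_rows, never from a script. Its argument "rows" is a list that holds one entry, the list of rows, each a list of 5 numbers: the closure, from 0 (fully open) to 1 (shut), then the shift along the tool's x, y, z each as a share of 0.5 m, from -1 to 1, then the turn about the tool's z as a share of 1.5 rad, from -1 to 1. A call has exactly 8 rows; each row is the pose to reach, as a shift and turn from the pose commanded when the call began, along the tool's axes at that moment; what a row does not reach only later rows make up. A row lasts 1/12 s, in which the tool goes at most 41.7 mm and 7.16 degrees, less where a joint would pass 70% of its speed; a pose out of reach is approached as far as the arm can. A call with a number of a shift or a turn outside -1 to 1 is refused whole. A call with a gripper value outside its range is refused whole. The fingers move at their own pace and stop on an object; "squeeze" is the grip in N (left out, the last holds). Time passes only in rows, so rows that repeat a pose let the fingers close, or fill a call up. It gives the time, the measured TCP pose, the force, the opening and the grip force at its end, in the units of the state.
- r.get_state(): the state, without advancing time (a new reading comes with each control period).
- r.capture(name): name is "scene" or "top"; returns the picture (480x640x3 uint8, red, green, blue); there is no depth.
- r.camera_info(name): a dict with "fovy" (degrees; the focal length in pixels is half the picture's height over the tangent of half this angle, whatever the lens; pixels are square), "cx", "cy" (the principal point, pixels), "k1" (the pictures are not rectified: a ray, as slopes to the right and down, at radius r is drawn at 1 + k1 r^2 times it, then the intrinsics apply), "pose" (4x4, takes a point from camera to world coordinates). Camera axes: x right, y down, z forward; pixel columns grow to the right and rows downward; lengths in m; the calibration is good to about 2 mm. A picture is of the moment at which its call begins. camera_info takes no time and is no camera call.
- r.close_job(): hands the job in; it is judged then, once.
The state is a dict: "time_s": time; "joints": joint angles; "qd": joint speeds; "joint_torque": joint torques, N m; "tcp_pos": TCP position; "eef_rot": TCP orientation; "contact_force": force on the tool from outside, world axes, zero at the start; "moment": the same for the moment, N m; "gripper_width": finger opening in m; "gripper_force": force on a finger pad.
Only numpy, scipy, OpenCV 4.12 (cv2) and the standard library are available. Lean on these libraries where they do the work, as an engineer would, in place of code of your own. Each camera call takes 0.05 s, during which the arm holds its last target. There are 200 camera calls.

## Working session

There is one attempt and no reset: what is moved stays moved. The work goes in short steps, Python scripts to look and compute and a tool call to move; the robot and the scene stay as the last step left them, time stands still between calls to the robot, and variables do not carry over. Pictures are saved under pics/ and viewed, at most 10 in all, crops included, and the job is handed in when it is done.

Besides the shell and the picture viewer there is one more tool, called after ">>>" as name([rows], argument=value, ...), one row to a line, values as JSON. play_rows: Moves the arm, as the interface text tells. Its arguments: {"type":"object","properties":{"rows":{"type":"array","items":{"type":"array","items":{"type":"array","items":{"type":"number"}}}},"squeeze":{"type":"number"}},"required":["rows"]}

```bash
ls; mkdir -p pics; python3 - <<'E'
from plant import r
import cv2,pickle
s=r.get_state();print({k:s[k] for k in('time_s','tcp_pos','eef_rot','gripper_width')},r.grip_depth)
for n in('scene','top'):
    im=r.capture(n);cv2.imwrite(f'pics/{n}0.png',im[:,:,::-1]);print(n,r.camera_info(n))
E
```

```text
pics
{'time_s': 0.0, 'tcp_pos': array([ 0.14899636, -0.65783509,  0.2256338 ]), 'eef_rot': array([ 1.79905268e+02, -7.89717690e-03, -1.67242882e+02]), 'gripper_width': 0.08802395747838447} 0.0188
scene {'fovy': 51.54209327739229, 'cx': 325.2649591863162, 'cy': 237.16549994767888, 'k1': -0.05479983407100588, 'pose': array([[-0.88609552, -0.2065835 ,  0.41491926,  0.05760209],
       [-0.46301763,  0.35357718, -0.81277171,  0.95769706],
       [ 0.02119924, -0.9123083 , -0.40895495,  0.53625257],
       [ 0.        ,  0.        ,  0.        ,  1.        ]])}
top {'fovy': 45.71659747895616, 'cx': 322.83312414731, 'cy': 235.2520378340091, 'k1': -0.1172090062971327, 'pose': array([[ 0.02321919, -0.99174476,  0.12610791,  0.35886118],
       [-0.99969926, -0.02402859, -0.00490078, -0.00671154],
       [ 0.00789052, -0.12595619, -0.99200442,  1.4084823 ],
       [ 0.        ,  0.        ,  0.        ,  1.        ]])}
```

View pics/scene0.png

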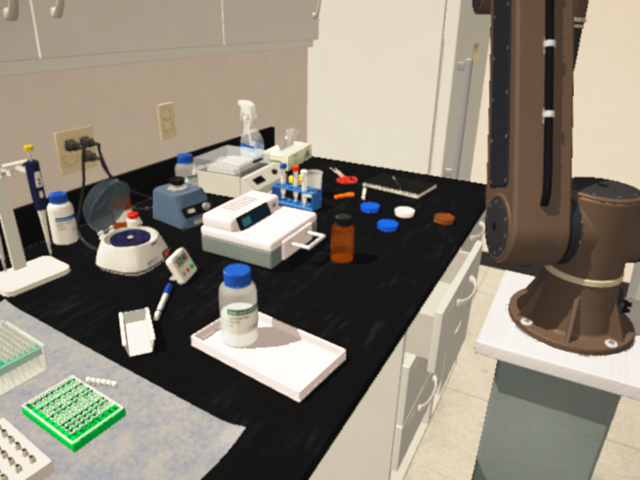

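View pics/top0.png

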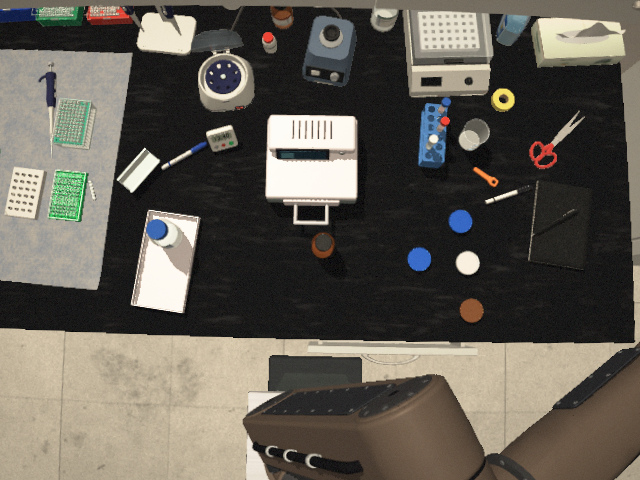

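The top view shows the amber bottle at (322,245), with a look-alike at (282,16) by the back wall. The reader handle is at (310,222) and the tray is around (166,262), with the water bottle's cap at (157,230).

Dish candidates are the pale one (468,263), two blue ones (460,221) and (419,259), and a brown one (471,310). I choose the pale one at (468,263) and will check it in a crop.

```bash
cat > h.py <<'E'
import numpy as np,cv2
from plant import r
def ray(n,uv):
    c=r.camera_info(n);f=240/np.tan(np.radians(c['fovy']/2))
    K=np.array([[f,0,c['cx']],[0,f,c['cy']],[0,0,1]])
    p=cv2.undistortPoints(np.array(uv,float).reshape(-1,1,2),K,np.array([c['k1'],0,0,0,0.]))[:,0]
    d=np.c_[p,np.ones(len(p))]@c['pose'][:3,:3].T
    return c['pose'][:3,3],d
def onz(n,uv,z):
    o,d=ray(n,uv);return o+d*((z-o[2])/d[:,2])[:,None]
def proj(n,P):
    c=r.camera_info(n);f=240/np.tan(np.radians(c['fovy']/2))
    q=(np.atleast_2d(P)-c['pose'][:3,3])@c['pose'][:3,:3];s=q[:,:2]/q[:,2:]
    s=s*(1+c['k1']*(s**2).sum(1))[:,None];return s*f+[c['cx'],c['cy']]
def blobs(mask,roi,amin=40):
    x0,y0,x1,y1=roi;m=np.zeros(mask.shape,np.uint8);m[y0:y1,x0:x1]=mask[y0:y1,x0:x1]
    cs,_=cv2.findContours(m,cv2.RETR_EXTERNAL,cv2.CHAIN_APPROX_NONE)
    return sorted([c for c in cs if cv2.contourArea(c)>amin],key=cv2.contourArea,reverse=True)
E
python3 - <<'E'
from h import *
np.set_printoptions(precision=4,suppress=True)
T=cv2.imread('pics/top0.png');S=cv2.imread('pics/scene0.png')
a=cv2.resize(T[190:340,390:500],None,fx=4,fy=4,interpolation=cv2.INTER_CUBIC)
b=cv2.resize(T[100:280,250:370],None,fx=3,fy=3.3333,interpolation=cv2.INTER_CUBIC)[:600]
a=cv2.resize(a,(400,600));b=cv2.resize(b,(400,600));cv2.imwrite('pics/crop1.png',np.hstack([a,b]))
hsv=cv2.cvtColor(T,cv2.COLOR_BGR2HSV);g=T.min(2)
white=((g>110)*255).astype(np.uint8)
for nm,roi,m,z in(('dish',(440,240,500,285),white,.0075),('tray',(120,200,210,325),((T[:,:,2]>110)*255).astype(np.uint8),.01)):
    c=blobs(m,roi)[0];rc=cv2.minAreaRect(c);print(nm,rc,cv2.contourArea(c))
    print(onz('top',[rc[0]],z)); P=onz('top',cv2.boxPoints(rc),.02);print(P)
    if nm=='dish':
        P=onz('top',c[:,0],.015);print('circ',cv2.minEnclosingCircle(P[:,:2].astype(np.float32)))
c=blobs(((hsv[:,:,2]>28)*255).astype(np.uint8),(305,228,345,262))
for k in c[:2]:print('amber',cv2.boundingRect(k),cv2.minEnclosingCircle(k))
# scene amber
hs=cv2.cvtColor(S,cv2.COLOR_BGR2HSV)
m=((hs[:,:,0]<14)&(hs[:,:,1]>140)&(hs[:,:,2]>50)).astype(np.uint8)*255
c=blobs(m,(320,205,365,275))[0];print('scene amber',cv2.boundingRect(c))
print(hsv[263,468],T[263,468])
E
```

```text
dish ((467.25, 262.25), (23.33452033996582, 22.62741470336914), 45.0) 408.5
[[ 0.4779 -0.3748  0.0075]]
[[ 0.4766 -0.3308  0.02  ]
 [ 0.5172 -0.3711  0.02  ]
 [ 0.4771 -0.4124  0.02  ]
 [ 0.4368 -0.3719  0.02  ]]
circ ((0.4771943986415863, -0.37331295013427734), 0.02985171414911747)
tray ((165.13624572753906, 260.60968017578125), (54.23427963256836, 98.74989318847656), 9.782407760620117) 5067.0
[[0.4638 0.3759 0.01  ]]
[[0.3524 0.4552 0.02  ]
 [0.595  0.4275 0.02  ]
 [0.5747 0.2913 0.02  ]
 [0.3343 0.3211 0.02  ]]
amber (305, 228, 34, 32) ((320.70037841796875, 244.36126708984375), 17.46011734008789)
scene amber (330, 224, 25, 40)
[ 18  26 250] [225 240 250]
```

View pics/crop1.png

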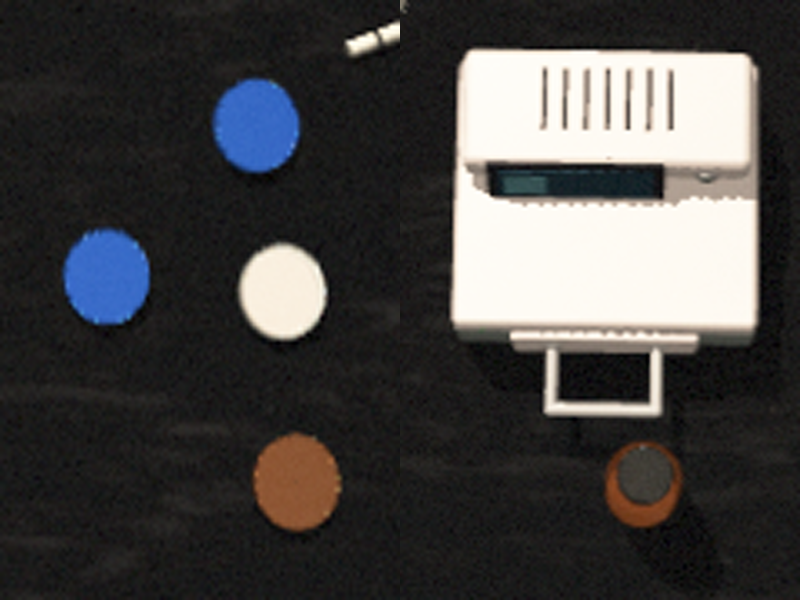

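The crop shows the cream (pale) dish clearly distinct from the two blue discs and the brown one. The handle bar is near crop (603,408) and the amber cap near crop (646,473).

```bash
python3 - <<'E'
from h import *
np.set_printoptions(precision=4,suppress=True)
T=cv2.imread('pics/top0.png');S=cv2.imread('pics/scene0.png')
w=((T.min(2)>90)*255).astype(np.uint8)
# handle bar: rows below panel
c=blobs(w,(285,208,335,232))[0];print('handle box',cv2.boundingRect(c))
ys,xs=np.nonzero(w[215:232,285:335]);
cols=[(x,np.nonzero(w[215:232,x])[0].mean()+215) for x in range(297,326) if w[215:232,x].any()]
cols=np.array(cols);k=np.polyfit(cols[:,0],cols[:,1],1);b=cv2.boundingRect(c)
e=[[b[0]-.5,np.polyval(k,b[0]-.5)],[b[0]+b[2]-.5,np.polyval(k,b[0]+b[2]-.5)]]
P=onz('top',e,.049);print('bar ends',e,P,P.mean(0),np.linalg.norm(P[0]-P[1]))
# reader sides: left/right edge of white cover rows 160-190
L=[];R=[]
for y in range(162,192):
    q=np.nonzero(w[y,255:370])[0]+255;L.append((q[0]-.5,y));R.append((q[-1]+.5,y))
PL=onz('top',L,.07);PR=onz('top',R,.07);print('sides mean',PL.mean(0),PR.mean(0))
for Q in(PL,PR):print('yaw',np.degrees(np.polyfit(Q[:,0],Q[:,1],1)[0]))
F=[(x,np.nonzero(w[150:,x][:52])[0][-1]+150.5) for x in range(270,288)]+[(x,np.nonzero(w[150:,x][:52])[0][-1]+150.5) for x in range(342,354)]
PF=onz('top',F,.065);kf=np.polyfit(PF[:,1],PF[:,0],1);print('front',PF.mean(0),np.degrees(kf[0]))
# amber: body colour mask both
for n,I,roi in(('top',T,(305,225,345,262)),('scene',S,(322,205,365,275))):
    h=cv2.cvtColor(I,cv2.COLOR_BGR2HSV);m=((h[:,:,0]<16)&(h[:,:,1]>120)&(h[:,:,2]>40)).astype(np.uint8)*255
    c=blobs(m,roi,15)[0];print(n,cv2.boundingRect(c),cv2.fitEllipse(c))
h=T[225:262,305:345].astype(int);
cap=((h.max(2)-h.min(2)<18)&(h.max(2)>45)).astype(np.uint8)*255
M=np.zeros(T.shape[:2],np.uint8);M[225:262,305:345]=cap
c=blobs(M,(305,225,345,262),15)[0];print('cap',cv2.boundingRect(c),cv2.minEnclosingCircle(c));print(onz('top',[cv2.minEnclosingCircle(c)[0]],.112))
E
```

```text
handle box (293, 208, 36, 17)
bar ends [[292.5, np.float64(222.54987684729068)], [328.5, np.float64(222.15086206896555)]] [[ 0.5608  0.0605  0.049 ]
 [ 0.5639 -0.0264  0.049 ]] [0.5624 0.0171 0.049 ] 0.08691458590660428
sides mean [0.6681 0.1283 0.07  ] [ 0.6736 -0.0932  0.07  ]
yaw 0.6449213682232108
yaw 0.5454373632034479
front [0.6154 0.0288 0.065 ] -1.098395706691372
top (311, 232, 24, 26) ((322.4696960449219, 244.66983032226562), (23.058469772338867, 25.520151138305664), 11.323101997375488)
scene (330, 224, 25, 40) ((341.8789367675781, 243.28448486328125), (26.43896484375, 44.07612228393555), 2.649731159210205)
cap (316, 234, 16, 17) ((323.0, 242.0), 8.062357902526855)
[[ 0.5081 -0.0139  0.112 ]]
```

```bash
cat >> h.py <<'E'
def go(x,y,z,yaw,base=None):
    """shares for a tool-down move; base=(x,y,z,yaw) or measured"""
    s=r.get_state();b=base or (*s['tcp_pos'],s['eef_rot'][2])
    a=np.radians(b[3]);d=np.array([x-b[0],y-b[1],z-b[2]])
    sx=d[0]*np.cos(a)+d[1]*np.sin(a);sy=d[0]*np.sin(a)-d[1]*np.cos(a)
    t=-((yaw-b[3]+180)%360-180)
    n=max(np.linalg.norm(d)/.0417,abs(t)/7.16)
    print('x %.4f y %.4f z %.4f turn %.4f  rows %.1f'%(sx/.5,sy/.5,-d[2]/.5,np.radians(t)/1.5,n))
E
python3 - <<'E'
from h import *
np.set_printoptions(precision=4,suppress=True)
S=cv2.imread('pics/scene0.png')
B=np.array([.508,-.014,0])
th=np.linspace(0,2*np.pi,60)
for z,rad in((0,.0275),(.08,.0275),(.112,.018)):
    p=proj('scene',np.c_[B[0]+rad*np.cos(th),B[1]+rad*np.sin(th),th*0+z]);q=proj('top',np.c_[B[0]+rad*np.cos(th),B[1]+rad*np.sin(th),th*0+z])
    print(z,'scene',p.min(0),p.max(0),'top',q.min(0),q.max(0))
go(.508,-.014,.226,180)
E
```

```text
0 scene [330.2465 253.9998] [353.0782 264.2737] top [311.6302 236.2152] [333.7272 258.1975]
0.08 scene [331.1109 223.9351] [354.587  233.1848] top [311.2335 231.9917] [334.643  255.2622]
0.112 scene [335.5673 212.9089] [351.1104 218.6668] top [315.2065 234.2574] [330.902  249.8549]
x -0.9846 y 1.0975 z -0.0006 turn 0.1485  rows 17.7
```

>>> play_rows([
  [[0,-0.443,0.494,0,0.148],[0,-0.443,0.494,0,0.148],[0,-0.443,0.494,0,0.148],[0,-0.443,0.494,0,0.148],[0,-0.443,0.494,0,0.148],[0,-0.443,0.494,0,0.148],[0,-0.443,0.494,0,0.148],[0,-0.443,0.494,0,0.148]],
], squeeze=15)

```text
time_s: 0.77
tcp_pos: [0.3109, -0.3665, 0.2264]
eef_rot: [180.0, 0.0, -180.0]
contact_force: [1.5, -0.4, -0.0]
gripper_width: 0.0876
gripper_force: 0.0
```

>>> play_rows([
  [[0,-0.395,0.708,0,0],[0,-0.395,0.708,0,0],[0,-0.395,0.708,0,0],[0,-0.395,0.708,0,0],[0,-0.395,0.708,0,0],[0,-0.395,0.708,0,0],[0,-0.395,0.708,0,0],[0,-0.395,0.708,0,0]],
])

```text
time_s: 1.43
tcp_pos: [0.4731, -0.0751, 0.2267]
eef_rot: [180.0, 0.0, -179.9]
contact_force: [1.2, -0.9, -0.5]
gripper_width: 0.0874
gripper_force: 0.0
```

>>> play_rows([
  [[0,-0.035,0.062,0,0],[0,-0.069,0.125,0,0],[0,-0.069,0.125,0,0],[0,-0.069,0.125,0,0],[0,-0.069,0.125,0.05,0],[0,-0.069,0.125,0.1,0],[0,-0.069,0.125,0.1,0],[0,-0.069,0.125,0.1,0]],
])

```text
time_s: 2.1
tcp_pos: [0.506, -0.0158, 0.176]
eef_rot: [-179.9, -0.2, -180.0]
contact_force: [0.5, 0.7, 1.0]
gripper_width: 0.0873
gripper_force: 0.0
```

>>> play_rows([
  [[0,-0.004,0.004,0.06,0],[0,-0.004,0.004,0.12,0],[0,-0.004,0.004,0.17,0],[0,-0.004,0.004,0.21,0],[0,-0.004,0.004,0.23,0],[0,-0.004,0.004,0.242,0],[0,-0.004,0.004,0.242,0],[0,-0.004,0.004,0.242,0]],
])

```text
time_s: 2.77
tcp_pos: [0.5102, -0.0127, 0.0568]
eef_rot: [180.0, 0.1, -179.9]
contact_force: [-0.1, -0.4, 0.7]
gripper_width: 0.0874
gripper_force: 0.0
```

>>> play_rows([
  [[0.2,0,0,0,0],[0.4,0,0,0,0],[0.6,0,0,0,0],[0.8,0,0,0,0],[1,0,0,0,0],[1,0,0,0,0],[1,0,0,0,0],[1,0,0,0,0]],
], squeeze=15)

```text
time_s: 3.43
tcp_pos: [0.5093, -0.0127, 0.0558]
eef_rot: [-180.0, 0.0, -179.9]
contact_force: [-0.6, -0.9, 3.2]
gripper_width: 0.0539
gripper_force: 15.0
```

>>> play_rows([
  [[1,0,0,-0.02,0],[1,0,0,-0.06,0],[1,0,0,-0.11,0],[1,0,0,-0.16,0],[1,0,0,-0.2,0],[1,0,0,-0.23,0],[1,0,0,-0.24,0],[1,0,0,-0.24,0]],
], squeeze=20)

```text
time_s: 4.1
tcp_pos: [0.5096, -0.0125, 0.1769]
eef_rot: [179.9, 0.1, -180.0]
contact_force: [0.4, -0.7, -3.4]
gripper_width: 0.0535
gripper_force: 20.0
```

>>> play_rows([
  [[1,0.006,0.024,0,0],[1,0.018,0.071,0,0],[1,0.034,0.134,0,0],[1,0.052,0.204,0,0],[1,0.07,0.275,0,0],[1,0.088,0.346,0,0],[1,0.106,0.416,0,0],[1,0.12,0.472,0,0]],
])

```text
time_s: 4.77
tcp_pos: [0.4474, 0.2249, 0.1742]
eef_rot: [-179.9, -0.1, -179.9]
contact_force: [0.7, -0.2, -2.4]
gripper_width: 0.0536
gripper_force: 20.0
```

>>> play_rows([
  [[1,0.018,0.07,0,0.02],[1,0.036,0.14,0,0.04],[1,0.052,0.2,0,0.06],[1,0.066,0.255,0,0.079],[1,0.075,0.295,0,0.079],[1,0.08,0.312,0,0.079],[1,0.08,0.314,0,0.079],[1,0.08,0.314,0,0.079]],
])

```text
time_s: 5.43
tcp_pos: [0.4083, 0.3797, 0.1742]
eef_rot: [-179.9, -0.1, 173.3]
contact_force: [0.7, 0.4, -2.7]
gripper_width: 0.0539
gripper_force: 20.0
```

```bash
python3 - <<'E'
from h import *
s=r.get_state();print(s['time_s'],s['tcp_pos'],s['eef_rot'],s['gripper_width'],s['gripper_force'])
T=r.capture('top');S=r.capture('scene')
cv2.imwrite('pics/p1.png',np.hstack([T[140:400,60:400],S[130:390,120:460]])[:,:,::-1])
E
```

```text
5.4333 [0.40827916 0.37968203 0.17419951] [-1.79869434e+02 -7.01317337e-02  1.73297275e+02] 0.05394810414059136 19.996847688407797
```

View pics/p1.png

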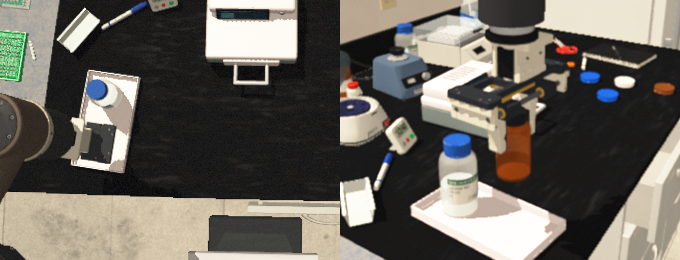

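The bottle hangs upright over the free (near) half of the tray: held bottle at about (513,150) in the right half of the picture, water bottle clear at (460,180). I'll lower it now.

>>> play_rows([
  [[1,0,0,0.03,0],[1,0,0,0.08,0],[1,0,0,0.13,0],[1,0,0,0.17,0],[1,0,0,0.2,0],[1,0,0,0.214,0],[1,0,0,0.22,0],[1,0,0,0.222,0]],
])

```text
time_s: 6.2
tcp_pos: [0.4092, 0.3797, 0.0646]
eef_rot: [-180.0, 0.0, 173.2]
contact_force: [0.3, -0.5, -2.8]
gripper_width: 0.0537
gripper_force: 20.0
```

>>> play_rows([
  [[1,0,0,0.002,0],[1,0,0,0.004,0],[1,0,0,0.006,0],[1,0,0,0.008,0],[1,0,0,0.01,0],[1,0,0,0.01,0],[1,0,0,0.01,0],[1,0,0,0.01,0]],
])

```text
time_s: 6.87
tcp_pos: [0.4089, 0.3803, 0.0596]
eef_rot: [180.0, 0.0, 173.3]
contact_force: [0.9, 0.1, -2.5]
gripper_width: 0.0536
gripper_force: 20.0
```

>>> play_rows([
  [[1,0,0,0.001,0],[1,0,0,0.002,0],[1,0,0,0.003,0],[1,0,0,0.004,0],[1,0,0,0.004,0],[1,0,0,0.004,0],[1,0,0,0.004,0],[1,0,0,0.004,0]],
])

```text
time_s: 7.53
tcp_pos: [0.4091, 0.3803, 0.0588]
eef_rot: [180.0, 0.0, 173.3]
contact_force: [-2.3, -1.3, 9.0]
gripper_width: 0.0535
gripper_force: 20.0
```

>>> play_rows([
  [[0.35,0,0,0,0],[0.3,0,0,0,0],[0.25,0,0,0,0],[0.15,0,0,0,0],[0,0,0,0,0],[0,0,0,0,0],[0,0,0,0,0],[0,0,0,0,0]],
])

```text
time_s: 8.2
tcp_pos: [0.4089, 0.3802, 0.0575]
eef_rot: [-180.0, -0.0, 173.3]
contact_force: [0.3, -1.0, 0.8]
gripper_width: 0.087
gripper_force: 0.0
```

>>> play_rows([
  [[0,0,0,-0.02,0],[0,0,0,-0.06,0],[0,0,0,-0.12,0],[0,0,0,-0.18,0],[0,0,0,-0.24,0],[0,0,0,-0.3,0],[0,0,0,-0.32,0],[0,0,0,-0.32,0]],
])

```text
time_s: 8.87
tcp_pos: [0.4099, 0.3815, 0.2219]
eef_rot: [179.7, 0.2, 173.3]
contact_force: [-0.6, 0.9, -0.4]
gripper_width: 0.0872
gripper_force: 0.0
```

```bash
python3 - <<'E'
from h import *
go(.5624,.017,.18,-88.9)
E
```

```text
x -0.3882 y -0.6884 z 0.0838 turn -1.1382  rows 13.7
```

>>> play_rows([
  [[0,-0.03,-0.05,0,-0.08],[0,-0.06,-0.1,0,-0.16],[0,-0.09,-0.16,0,-0.24],[0,-0.12,-0.21,0,-0.33],[0,-0.15,-0.26,0,-0.41],[0,-0.18,-0.31,0,-0.49],[0,-0.2,-0.36,0,-0.57],[0,-0.23,-0.41,0,-0.65]],
])

```text
time_s: 9.53
tcp_pos: [0.4984, 0.1615, 0.217]
eef_rot: [180.0, -0.1, -130.5]
contact_force: [0.6, -0.3, -0.9]
gripper_width: 0.0879
gripper_force: 0.0
```

```bash
python3 - <<'E'
from h import *
# commanded end: rotate by +0.65*1.5 rad
print(r.get_state()['tcp_pos'],r.get_state()['eef_rot'])
go(.5624,.017,.12,-88.9,(*r.get_state()['tcp_pos'],173.2+np.degrees(.65*1.5)))
E
```

```text
[0.49837805 0.16145108 0.21698383] [ 1.79961405e+02 -6.38778482e-02 -1.30543789e+02]
x 0.1343 y -0.2860 z 0.1940 turn -0.4891  rows 5.9
```

>>> play_rows([
  [[0.3,0.03,-0.06,0,-0.08],[0.6,0.06,-0.12,0,-0.16],[0.6,0.09,-0.18,0,-0.24],[0.6,0.11,-0.24,0,-0.32],[0.6,0.13,-0.27,0.03,-0.4],[0.6,0.134,-0.284,0.06,-0.48],[0.6,0.134,-0.284,0.09,-0.489],[0.6,0.134,-0.284,0.1,-0.489]],
])

```text
time_s: 10.2
tcp_pos: [0.5609, 0.0184, 0.1646]
eef_rot: [179.7, -0.0, -88.9]
contact_force: [-0.8, -0.4, -0.1]
gripper_width: 0.0399
gripper_force: 0.0
```

```bash
python3 - <<'E'
from h import *
s=r.get_state();print(s['tcp_pos'],s['eef_rot'],s['gripper_width'])
T=r.capture('top');S=r.capture('scene')
cv2.imwrite('pics/p2.png',np.hstack([cv2.resize(T[150:350,100:400],(450,300)),S[130:430,120:460]])[:,:,::-1])
go(.5624,.017,.028,-88.9)
E
```

```text
[0.56086594 0.01837797 0.16456527] [ 1.79739642e+02 -4.35799617e-02 -8.89267031e+01] 0.03990866153834767
x 0.0044 y -0.0018 z 0.2762 turn -0.0006  rows 3.3
```

View pics/p2.png

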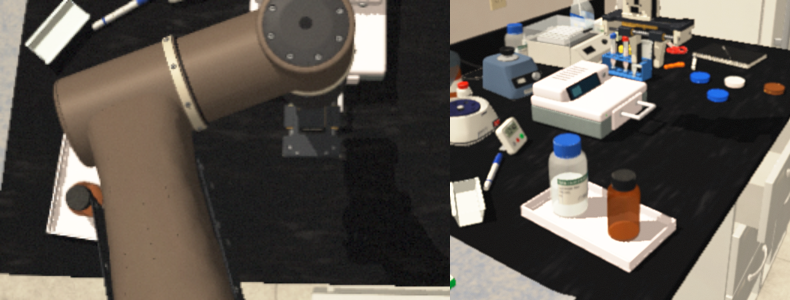

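The amber bottle stands upright in the tray at (624,205), water bottle undisturbed at (570,175), and the gripper is above the handle. Next I narrow the opening and go down around the bar.

>>> play_rows([
  [[0.72,0.002,-0.002,0.05,0],[0.72,0.004,-0.002,0.1,0],[0.72,0.004,-0.002,0.13,0],[0.72,0.004,-0.002,0.15,0],[0.72,0.004,-0.002,0.16,0],[0.72,0.004,-0.002,0.16,0],[0.72,0.004,-0.002,0.16,0],[0.72,0.004,-0.002,0.16,0]],
])

```text
time_s: 10.97
tcp_pos: [0.5644, 0.0179, 0.0888]
eef_rot: [-179.9, 0.0, -88.8]
contact_force: [0.9, 0.1, 0.6]
gripper_width: 0.0242
gripper_force: 0.0
```

>>> play_rows([
  [[0.72,0,0.003,0.02,0],[0.72,0,0.003,0.045,0],[0.72,0,0.003,0.07,0],[0.72,0,0.003,0.09,0],[0.72,0,0.003,0.11,0],[0.72,0,0.003,0.12,0],[0.72,0,0.003,0.123,0],[0.72,0,0.003,0.123,0]],
])

```text
time_s: 11.63
tcp_pos: [0.562, 0.0175, 0.0257]
eef_rot: [180.0, -0.0, -88.9]
contact_force: [-0.5, -0.6, 0.3]
gripper_width: 0.0244
gripper_force: 0.0
```

>>> play_rows([
  [[0.8,0,0,0,0],[0.9,0,0,0,0],[1,0,0,0,0],[1,0,0,0,0],[1,0,0,0,0],[1,0,0,0,0],[1,0,0,0,0],[1,0,0,0,0]],
], squeeze=15)

```text
time_s: 12.3
tcp_pos: [0.5625, 0.0176, 0.0265]
eef_rot: [-179.9, 0.0, -88.8]
contact_force: [-0.6, -0.2, 6.0]
gripper_width: 0.009
gripper_force: 15.0
```

>>> play_rows([
  [[1,0,0.015,0,0],[1,0,0.045,0,0],[1,0,0.085,0,0],[1,0,0.13,0,0],[1,0,0.175,0,0],[1,0,0.21,0,0],[1,0,0.235,0,0],[1,0,0.245,0,0]],
], squeeze=25)

```text
time_s: 12.97
tcp_pos: [0.4396, 0.0165, 0.0266]
eef_rot: [-179.8, 0.2, -88.8]
contact_force: [2.2, 5.2, -2.4]
gripper_width: 0.009
gripper_force: 25.0
```

>>> play_rows([
  [[1,0,0.002,0,0],[1,0,0.003,0,0],[1,0,0.004,0,0],[1,0,0.006,0,0],[1,0,0.006,0,0],[1,0,0.006,0,0],[1,0,0.006,0,0],[1,0,0.006,0,0]],
])

```text
time_s: 13.63
tcp_pos: [0.4379, 0.0164, 0.0266]
eef_rot: [-179.8, 0.1, -88.8]
contact_force: [1.3, 6.9, 2.1]
gripper_width: 0.0089
gripper_force: 25.0
```

>>> play_rows([
  [[0.9,0,0,0,0],[0.8,0,0,0,0],[0.72,0,0,0,0],[0.7,0,0,0,0],[0.7,0,0,-0.02,0],[0.7,0,0,-0.06,0],[0.7,0,0,-0.12,0],[0.7,0,0,-0.18,0]],
])

```text
time_s: 14.3
tcp_pos: [0.4351, 0.0142, 0.1162]
eef_rot: [179.8, -0.1, -88.9]
contact_force: [1.8, 0.4, 0.1]
gripper_width: 0.0263
gripper_force: 0.0
```

```bash
python3 - <<'E'
from h import *
s=r.get_state();print(s['tcp_pos'],s['eef_rot'],s['joints'])
go(.4775,-.374,.16,-110)
go(.4775,-.374,.16,-140)
E
```

```text
[0.43505799 0.01417475 0.11619752] [ 1.79806937e+02 -8.88260024e-02 -8.88731913e+01] [ 2.80022198e+01  4.07298901e+00 -3.70038361e+01 -1.06346759e-02
 -4.91355395e+01 -2.68685878e+01]
x 0.7779 y -0.0696 z -0.0876 turn 0.2458  rows 9.4
x 0.7779 y -0.0696 z -0.0876 turn 0.5949  rows 9.4
```

>>> play_rows([
  [[0.5,0.03,-0.003,-0.03,0.08],[0.3,0.09,-0.008,-0.06,0.16],[0,0.16,-0.014,-0.088,0.24],[0,0.23,-0.02,-0.088,0.33],[0,0.3,-0.027,-0.088,0.41],[0,0.37,-0.033,-0.088,0.49],[0,0.44,-0.039,-0.088,0.57],[0,0.51,-0.046,-0.088,0.65]],
])

```text
time_s: 14.97
tcp_pos: [0.4636, -0.2413, 0.1597]
eef_rot: [180.0, -0.0, -145.1]
contact_force: [0.9, 0.7, -0.3]
gripper_width: 0.0736
gripper_force: 0.0
```

```bash
python3 - <<'E'
from h import *
p=r.get_state();print(p['tcp_pos'],p['eef_rot'][2],p['joints'])
go(.4775,-.374,.12,-178.9,(*p['tcp_pos'],-88.9-np.degrees(.65*1.5)))
E
```

```text
[ 0.46362506 -0.24126923  0.15967483] -145.07989147349159 [-5.97162196e+00  9.48180049e+00 -2.38035647e+01 -1.33406710e-02
 -5.67775439e+01 -4.91009716e+01]
x 0.1305 y -0.2328 z 0.0793 turn 0.3972  rows 4.8
```

>>> play_rows([
  [[0,0.03,-0.05,0,0.08],[0,0.06,-0.1,0,0.16],[0,0.09,-0.16,0,0.24],[0,0.115,-0.2,0,0.32],[0,0.126,-0.225,0,0.39],[0,0.1305,-0.233,0.04,0.397],[0,0.1305,-0.233,0.07,0.397],[0,0.1305,-0.233,0.08,0.397]],
])

```text
time_s: 15.63
tcp_pos: [0.4764, -0.3719, 0.1169]
eef_rot: [179.9, -0.3, -178.9]
contact_force: [-0.8, 0.1, -0.5]
gripper_width: 0.0879
gripper_force: 0.0
```

```bash
python3 - <<'E'
from h import *
np.set_printoptions(precision=4,suppress=True)
p=r.get_state();print(p['tcp_pos'],p['eef_rot'][2])
T=r.capture('top');S=r.capture('scene');cv2.imwrite('pics/top2.png',T[:,:,::-1]);cv2.imwrite('pics/scene2.png',S[:,:,::-1])
cv2.imwrite('pics/p3.png',np.hstack([cv2.resize(T[150:300,250:370],(480,600)),S[180:300,200:520][:, :320].repeat(1,0)]) [:,:,::-1] if 0 else np.hstack([cv2.resize(T[150:300,250:370],(320,400),interpolation=cv2.INTER_CUBIC),cv2.resize(S[170:290,290:434],(480,400),interpolation=cv2.INTER_CUBIC)])[:,:,::-1])
# dish in scene view: pale blob
m=((S.min(2)>130)*255).astype(np.uint8)
for c in blobs(m,(385,195,430,225),20):
    P=onz('scene',c[:,0],.015);print(cv2.boundingRect(c),onz('scene',[cv2.minAreaRect(c)[0]],.0075),P.min(0),P.max(0))
print('pred',proj('scene',[[.4775,-.374,.015],[.4775,-.374,0]]))
go(.4775,-.374,.0075,-178.9)
E
```

```text
[ 0.4764 -0.3719  0.1169] -178.9464494076545
(395, 206, 20, 12) [[ 0.4768 -0.3774  0.0075]] [ 0.4426 -0.4065  0.015 ] [ 0.5056 -0.3117  0.015 ]
pred [[404.1102 209.4546]
 [403.6809 214.1702]]
x -0.0002 y -0.0043 z 0.2221 turn 0.0006  rows 2.7
```

View pics/p3.png

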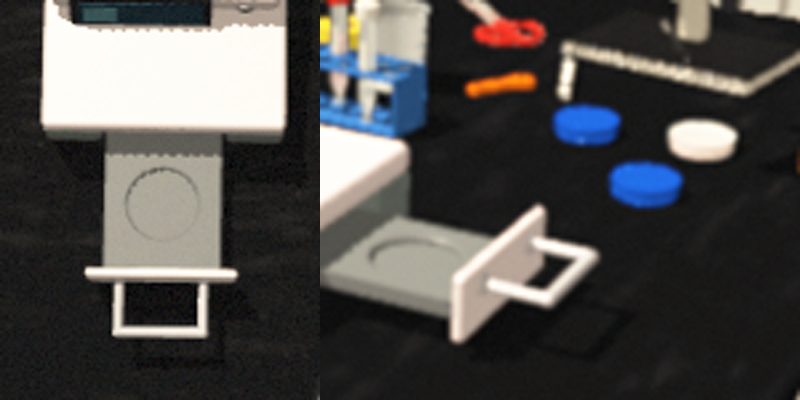

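The drawer is out. The recess is at crop (162,204), i.e. top pixel about (310.8,226.5), and the dish is still at (404,212) in the scene view. I'll grasp the dish next.

>>> play_rows([
  [[0,-0.001,-0.005,0.05,0],[0,-0.001,-0.005,0.1,0],[0,-0.001,-0.005,0.145,0],[0,-0.001,-0.005,0.18,0],[0,-0.001,-0.005,0.2,0],[0,-0.001,-0.005,0.205,0],[0,-0.001,-0.005,0.205,0],[0,-0.001,-0.005,0.205,0]],
])

```text
time_s: 16.4
tcp_pos: [0.4801, -0.3751, 0.0189]
eef_rot: [-179.9, 0.1, -178.8]
contact_force: [-0.4, -1.0, 0.1]
gripper_width: 0.0877
gripper_force: 0.0
```

```bash
python3 - <<'E'
from h import *
np.set_printoptions(precision=4,suppress=True)
go(.4773,-.3745,.0075,-178.9)
T=cv2.imread('pics/top2.png');g=cv2.cvtColor(T,cv2.COLOR_BGR2GRAY)
c=cv2.resize(g[205:250,285:340],None,fx=8,fy=8,interpolation=cv2.INTER_CUBIC)
k=cv2.HoughCircles(c,cv2.HOUGH_GRADIENT,1,100,param1=60,param2=15,minRadius=90,maxRadius=125)
for q in (k[0][:4] if k is not None else []):
    uv=(q[:2]+.5)/8-.5+[285,205];print(q,uv,onz('top',[uv],.035))
# handle now
w=((T.min(2)>90)*255).astype(np.uint8)
cs=[(x,np.nonzero(w[269:282,x])[0].mean()+269) for x in range(294,326) if w[269:282,x].any()]
print(onz('top',cs,.049).mean(0))
# tray side edges
gray=(np.abs(T.astype(int).max(2)-T.min(2))<25)&(T.max(2)>90)
rows=[(y,np.nonzero(gray[y,275:345])[0]+275) for y in range(212,245)]
L=onz('top',[(q[0]-.5,y) for y,q in rows],.035);R=onz('top',[(q[-1]+.5,y) for y,q in rows],.035)
print('tray mid',(L+R).mean(0)/2,'w',(L-R).mean(0),np.degrees([np.polyfit(v[:,0],v[:,1],1)[0] for v in(L,R)]))
E
```

```text
x 0.0057 y 0.0012 z 0.0227 turn 0.0011  rows 0.3
[213.5 169.5 109. ] [311.25 225.75] [[0.5561 0.0153 0.035 ]]
[0.4388 0.0163 0.049 ]
tray mid [0.5506 0.0169 0.035 ] w [-0.0026  0.1072  0.    ] [1.7766 1.2052]
```

>>> play_rows([
  [[0,0.003,0.001,0.006,0],[0,0.003,0.001,0.012,0],[0,0.003,0.001,0.018,0],[0,0.003,0.001,0.022,0],[0,0.003,0.001,0.022,0],[0,0.003,0.001,0.022,0],[0,0.003,0.001,0.022,0],[0,0.003,0.001,0.022,0]],
])

```text
time_s: 17.07
tcp_pos: [0.4778, -0.3743, 0.0066]
eef_rot: [-180.0, 0.0, -178.8]
contact_force: [0.3, -0.2, -0.0]
gripper_width: 0.0877
gripper_force: 0.0
```

>>> play_rows([
  [[0.1,0,0,-0.002,0],[0.2,0,0,-0.002,0],[0.3,0,0,-0.002,0],[0.4,0,0,-0.002,0],[0.5,0,0,-0.002,0],[0.6,0,0,-0.002,0],[0.6,0,0,-0.002,0],[0.6,0,0,-0.002,0]],
], squeeze=8)

```text
time_s: 17.73
tcp_pos: [0.4778, -0.3743, 0.0076]
eef_rot: [180.0, 0.0, -178.8]
contact_force: [-1.0, 0.1, 1.0]
gripper_width: 0.0587
gripper_force: 8.0
```

>>> play_rows([
  [[0.6,0,0,-0.01,0],[0.6,0,0,-0.03,0],[0.6,0,0,-0.06,0],[0.6,0,0,-0.1,0],[0.6,0,0,-0.14,0],[0.6,0,0,-0.17,0],[0.6,0,0,-0.18,0],[0.6,0,0,-0.18,0]],
])

```text
time_s: 18.4
tcp_pos: [0.4787, -0.3747, 0.0998]
eef_rot: [-179.9, 0.2, -178.8]
contact_force: [-0.3, -0.9, 0.2]
gripper_width: 0.0585
gripper_force: 8.0
```

```bash
python3 - <<'E'
from h import *
p=r.get_state();print(p['tcp_pos'],p['eef_rot'])
go(.5555,.0165,.11,-178.9)
E
```

```text
[ 0.47874523 -0.37470817  0.09976248] [-179.91700985    0.19462343 -178.82918288]
x -0.1695 y 0.7791 z -0.0205 turn 0.0008  rows 9.6
```

>>> play_rows([
  [[0.6,-0.005,0.02,0,0],[0.6,-0.013,0.06,-0.01,0],[0.6,-0.026,0.12,-0.02,0],[0.6,-0.04,0.185,-0.02,0],[0.6,-0.054,0.25,-0.02,0],[0.6,-0.069,0.315,-0.02,0],[0.6,-0.083,0.38,-0.02,0],[0.6,-0.097,0.445,-0.02,0]],
])

```text
time_s: 19.07
tcp_pos: [0.5209, -0.1488, 0.1064]
eef_rot: [180.0, -0.1, -178.9]
contact_force: [1.3, -0.2, 0.1]
gripper_width: 0.0588
gripper_force: 8.0
```

>>> play_rows([
  [[0.6,-0.014,0.065,0,0],[0.6,-0.028,0.13,0,0],[0.6,-0.042,0.195,0,0],[0.6,-0.055,0.255,0,0],[0.6,-0.065,0.3,0,0],[0.6,-0.071,0.325,0,0],[0.6,-0.073,0.334,0,0],[0.6,-0.073,0.334,0,0]],
])

```text
time_s: 19.73
tcp_pos: [0.5543, 0.0176, 0.1067]
eef_rot: [-180.0, -0.1, -178.8]
contact_force: [0.0, -1.2, -0.7]
gripper_width: 0.0587
gripper_force: 8.0
```

>>> play_rows([
  [[0.6,0,0,0,0],[0.6,0,0,0,0],[0.6,0,0,0,0],[0.6,0,0,0,0],[0.6,0,0,0,0],[0.6,0,0,0,0],[0.6,0,0,0,0],[0.6,0,0,0,0]],
])

```text
time_s: 20.4
tcp_pos: [0.5548, 0.0167, 0.1076]
eef_rot: [180.0, 0.0, -178.9]
contact_force: [0.5, -0.8, -0.3]
gripper_width: 0.0585
gripper_force: 8.0
```

```bash
python3 - <<'E'
from h import *
np.set_printoptions(precision=4,suppress=True)
p=r.get_state();print(p['tcp_pos'],p['eef_rot'],p['gripper_width'])
go(.5562,.0165,.05,-178.9)
S=r.capture('scene')
cv2.imwrite('pics/p4.png',cv2.resize(S[170:290,270:430],(800,600),interpolation=cv2.INTER_CUBIC)[:,:,::-1])
# recess rim in clear earlier scene picture
G=cv2.imread('pics/scene2.png')
print('pred seat px',proj('scene',[[.5562,.0165,.035]]))
th=np.linspace(0,2*np.pi,9)[:-1];print(proj('scene',np.c_[.5562+.0325*np.cos(th),.0165+.0325*np.sin(th),th*0+.035]))
E
```

```text
[0.5548 0.0167 0.1076] [ 179.9972    0.0047 -178.8513] 0.0585029261144921
x -0.0027 y -0.0005 z 0.1152 turn 0.0006  rows 1.4
pred seat px [[318.2361 246.2507]]
[[306.2905 243.3436]
 [304.9844 247.759 ]
 [311.5733 251.4238]
 [322.2711 252.0446]
 [330.4596 249.2247]
 [331.2851 244.7649]
 [324.607  241.3041]
 [314.39   240.7279]]
```

View pics/p4.png

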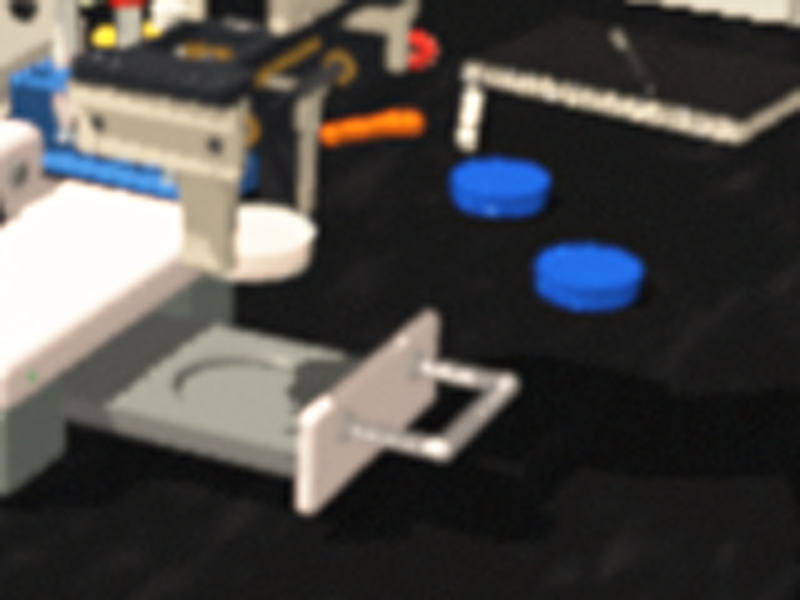

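The recess's left and upper edges are at about (304,241) in full-frame pixels, matching the prediction of (305,241). The dish hangs level over it, so I lower it.

>>> play_rows([
  [[0.6,-0.003,0,0.01,0],[0.6,-0.003,0,0.03,0],[0.6,-0.003,0,0.06,0],[0.6,-0.003,0,0.085,0],[0.6,-0.003,0,0.105,0],[0.6,-0.003,0,0.117,0],[0.6,-0.003,0,0.12,0],[0.6,-0.003,0,0.12,0]],
])

```text
time_s: 21.12
tcp_pos: [0.5561, 0.0168, 0.047]
eef_rot: [-180.0, -0.1, -178.8]
contact_force: [-0.7, -0.4, 0.7]
gripper_width: 0.0584
gripper_force: 8.0
```

>>> play_rows([
  [[0.6,0,0,0,0],[0.6,0,0,0,0],[0.6,0,0,0,0],[0.6,0,0,0,0],[0.6,0,0,0,0],[0.6,0,0,0,0],[0.6,0,0,0,0],[0.6,0,0,0,0]],
])

```text
time_s: 21.78
tcp_pos: [0.5563, 0.0169, 0.0476]
eef_rot: [180.0, 0.0, -178.8]
contact_force: [-0.3, -0.3, -0.2]
gripper_width: 0.0585
gripper_force: 8.0
```

```bash
python3 - <<'E'
from h import *
np.set_printoptions(precision=4,suppress=True)
p=r.get_state();print(p['tcp_pos'],p['contact_force'])
go(.5567,.0165,.0376,-178.9)
S=r.capture('scene')
cv2.imwrite('pics/p5.png',cv2.resize(S[200:275,285:385],(800,600),interpolation=cv2.INTER_CUBIC)[:,:,::-1])
th=np.linspace(0,2*np.pi,90)
for nm,c,rad,z in(('dish top',p['tcp_pos']-[.0005,0,0],.0295,p['tcp_pos'][2]+.0074),('recess',[.5562,.0165],.0325,.035)):
    q=proj('scene',np.c_[c[0]+rad*np.cos(th),c[1]+rad*np.sin(th),th*0+z]);print(nm,(q.min(0)-[285,200]+.5)*8,(q.max(0)-[285,200]+.5)*8)
E
```

```text
[0.5563 0.0169 0.0476] [-0.263  -0.2862 -0.2164]
x -0.0007 y -0.0008 z 0.0200 turn 0.0007  rows 0.2
dish top [170.939 272.666] [371.7913 355.486 ]
recess [160.0211 328.3593] [379.6752 421.9998]
```

View pics/p5.png

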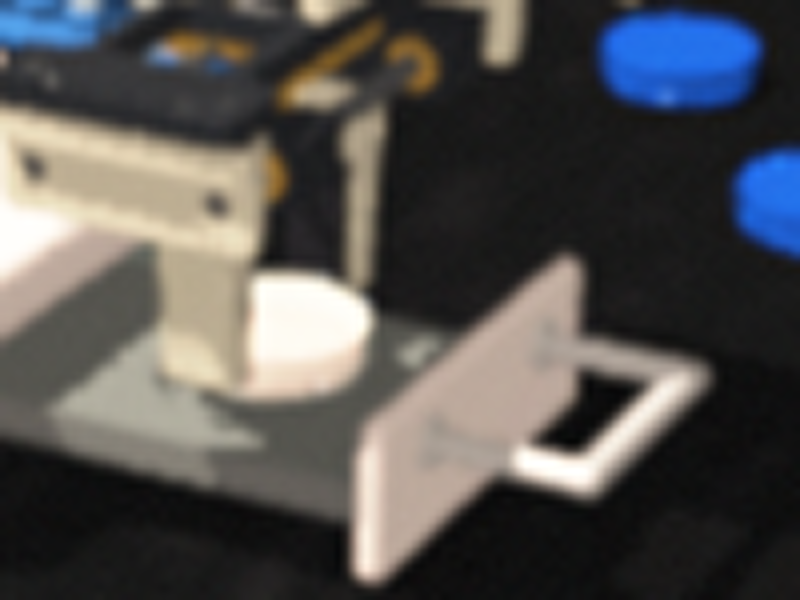

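The dish is level above the recess, with its right edge at 373 and top at 272 in the crop, against predictions of 372 and 273. I'll creep down.

>>> play_rows([
  [[0.6,0,0,0.003,0],[0.6,0,0,0.006,0],[0.6,0,0,0.009,0],[0.6,0,0,0.012,0],[0.6,0,0,0.014,0],[0.6,0,0,0.016,0],[0.6,0,0,0.016,0],[0.6,0,0,0.016,0]],
])

```text
time_s: 22.5
tcp_pos: [0.5563, 0.0169, 0.0395]
eef_rot: [-180.0, -0.0, -178.8]
contact_force: [0.3, 0.2, -0.4]
gripper_width: 0.0586
gripper_force: 8.0
```

>>> play_rows([
  [[0.6,0,0,0.001,0],[0.6,0,0,0.002,0],[0.6,0,0,0.003,0],[0.6,0,0,0.0035,0],[0.6,0,0,0.0035,0],[0.6,0,0,0.0035,0],[0.6,0,0,0.0035,0],[0.6,0,0,0.0035,0]],
])

```text
time_s: 23.17
tcp_pos: [0.5564, 0.0169, 0.0378]
eef_rot: [180.0, 0.0, -178.8]
contact_force: [-1.0, 0.3, 0.3]
gripper_width: 0.0582
gripper_force: 8.0
```

>>> play_rows([
  [[0.33,0,0,0,0],[0.32,0,0,0,0],[0.3,0,0,0,0],[0.25,0,0,0,0],[0.2,0,0,0,0],[0.15,0,0,0,0],[0.1,0,0,0,0],[0.1,0,0,0,0]],
])

```text
time_s: 23.83
tcp_pos: [0.5563, 0.0169, 0.0378]
eef_rot: [180.0, 0.0, -178.8]
contact_force: [-0.5, -1.4, -0.1]
gripper_width: 0.0777
gripper_force: 0.0
```

>>> play_rows([
  [[0.1,0,0,-0.01,0],[0.1,0,0,-0.03,0],[0.1,0,0,-0.07,0],[0.1,0,0,-0.12,0],[0.1,0,0,-0.17,0],[0.1,0,0,-0.2,0],[0.1,0,0,-0.21,0],[0.1,0,0,-0.21,0]],
])

```text
time_s: 24.5
tcp_pos: [0.5573, 0.0172, 0.1451]
eef_rot: [179.9, 0.2, -178.8]
contact_force: [0.3, -0.1, -0.1]
gripper_width: 0.0788
gripper_force: 0.0
```

```bash
python3 - <<'E'
from h import *
p=r.get_state();print(p['tcp_pos'],p['eef_rot'])
S=r.capture('scene')
cv2.imwrite('pics/p6.png',cv2.resize(S[200:275,285:385],(800,600),interpolation=cv2.INTER_CUBIC)[:,:,::-1])
go(.4382,.0165,.14,-88.9)
E
```

```text
[0.55728536 0.01718408 0.14513666] [ 179.931475      0.21319981 -178.8297308 ]
x 0.2365 y 0.0037 z 0.0072 turn -1.0465  rows 12.6
```

View pics/p6.png

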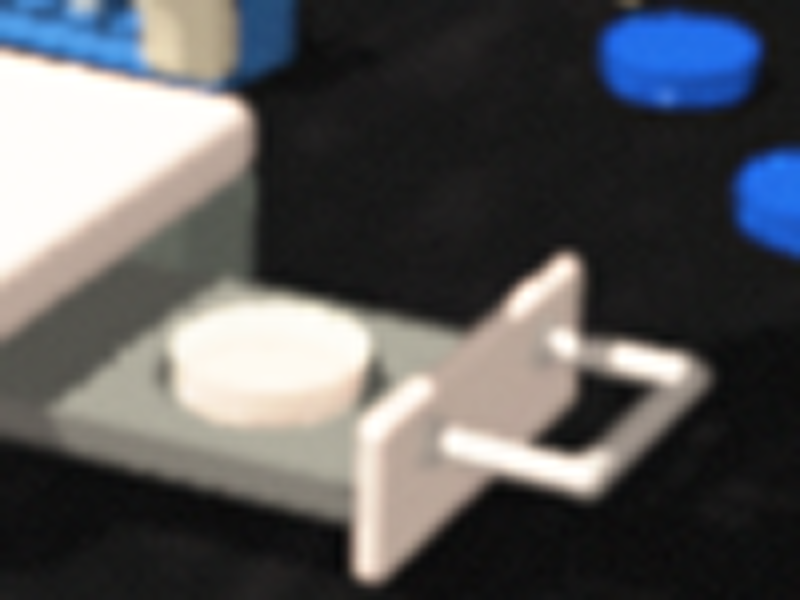

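The dish lies flat in the recess, centred near crop (270,362), with the dark recess rim visible evenly on both sides. Back to the handle to push it home.

>>> play_rows([
  [[0.3,0.03,0,0,-0.08],[0.5,0.06,0.001,0,-0.16],[0.7,0.1,0.001,0,-0.24],[0.72,0.14,0.002,0,-0.33],[0.72,0.18,0.003,0,-0.41],[0.72,0.21,0.003,0,-0.49],[0.72,0.23,0.004,0,-0.57],[0.72,0.236,0.004,0,-0.65]],
])

```text
time_s: 25.22
tcp_pos: [0.4359, 0.0159, 0.1417]
eef_rot: [179.9, -0.1, -122.6]
contact_force: [-0.5, 0.2, -0.3]
gripper_width: 0.0312
gripper_force: 0.0
```

>>> play_rows([
  [[0.72,0,0,0,-0.08],[0.72,0,0,0,-0.16],[0.72,0,0,0.03,-0.24],[0.72,0,0,0.06,-0.32],[0.72,0,0,0.08,-0.39],[0.72,0,0,0.1,-0.397],[0.72,0,0,0.1,-0.397],[0.72,0,0,0.1,-0.397]],
])

```text
time_s: 25.88
tcp_pos: [0.4374, 0.016, 0.0918]
eef_rot: [179.8, -0.1, -88.9]
contact_force: [1.1, 1.0, 0.1]
gripper_width: 0.0246
gripper_force: 0.0
```

```bash
python3 - <<'E'
from h import *
p=r.get_state();print(p['tcp_pos'],p['eef_rot'],p['gripper_width'])
go(.4382,.0165,.0265,-88.9)
E
```

```text
[0.4373888  0.01604456 0.09184586] [ 1.79844588e+02 -7.26571869e-02 -8.89193388e+01] 0.024620056268508606
x -0.0009 y -0.0016 z 0.1307 turn -0.0002  rows 1.6
```

>>> play_rows([
  [[0.72,-0.001,-0.001,0.02,0],[0.72,-0.001,-0.001,0.045,0],[0.72,-0.001,-0.001,0.07,0],[0.72,-0.001,-0.001,0.095,0],[0.72,-0.001,-0.001,0.115,0],[0.72,-0.001,-0.001,0.126,0],[0.72,-0.001,-0.001,0.13,0],[0.72,-0.001,-0.001,0.13,0]],
])

```text
time_s: 26.55
tcp_pos: [0.4387, 0.0169, 0.0278]
eef_rot: [180.0, -0.0, -88.9]
contact_force: [1.0, -0.3, -0.1]
gripper_width: 0.0246
gripper_force: 0.0
```

>>> play_rows([
  [[0.75,0,0,0,0],[0.8,0,0,0,0],[0.85,0,0,0,0],[0.9,0,0,0,0],[1,0,0,0,0],[1,0,0,0,0],[1,0,0,0,0],[1,0,0,0,0]],
], squeeze=15)

```text
time_s: 27.22
tcp_pos: [0.4388, 0.017, 0.028]
eef_rot: [-180.0, 0.0, -88.9]
contact_force: [-2.8, 1.2, 5.1]
gripper_width: 0.0091
gripper_force: 15.0
```

>>> play_rows([
  [[1,0,-0.004,0,0],[1,0,-0.012,0,0],[1,0,-0.025,0,0],[1,0.001,-0.042,0,0],[1,0.001,-0.062,0,0],[1,0.001,-0.084,0,0],[1,0.001,-0.106,0,0],[1,0.001,-0.128,0,0]],
], squeeze=25)

```text
time_s: 27.88
tcp_pos: [0.503, 0.0176, 0.028]
eef_rot: [180.0, -0.0, -88.8]
contact_force: [-2.9, -0.8, 6.1]
gripper_width: 0.0087
gripper_force: 25.0
```

>>> play_rows([
  [[1,0,-0.022,0,0],[1,0,-0.044,0,0],[1,0,-0.064,0,0],[1,0,-0.082,0,0],[1,0,-0.096,0,0],[1,0,-0.107,0,0],[1,0.001,-0.114,0,0],[1,0.001,-0.117,0,0]],
])

```text
time_s: 28.55
tcp_pos: [0.5618, 0.0181, 0.0281]
eef_rot: [180.0, -0.0, -88.9]
contact_force: [-2.5, -0.7, 7.5]
gripper_width: 0.0088
gripper_force: 25.0
```

>>> play_rows([
  [[1,0,-0.001,0,0],[1,0,-0.002,0,0],[1,0,-0.003,0,0],[1,0,-0.004,0,0],[1,0,-0.005,0,0],[1,0,-0.006,0,0],[1,0,-0.006,0,0],[1,0,-0.006,0,0]],
])

```text
time_s: 29.22
tcp_pos: [0.5627, 0.0181, 0.028]
eef_rot: [179.8, -0.0, -88.9]
contact_force: [-7.8, 1.0, 10.4]
gripper_width: 0.0086
gripper_force: 25.0
```

>>> play_rows([
  [[1,0,-0.002,0,0],[1,0,-0.003,0,0],[1,0,-0.003,0,0],[1,0,-0.003,0,0],[1,0,-0.003,0,0],[1,0,-0.003,0,0],[1,0,-0.003,0,0],[1,0,-0.003,0,0]],
])

```text
time_s: 29.88
tcp_pos: [0.5627, 0.018, 0.028]
eef_rot: [179.7, -0.1, -88.9]
contact_force: [-13.1, 3.3, 16.6]
gripper_width: 0.0084
gripper_force: 25.0
```

>>> play_rows([
  [[1,0,0.002,0,0],[1,0,0.004,0,0],[0.9,0,0.004,0,0],[0.8,0,0.004,0,0],[0.72,0,0.004,0,0],[0.72,0,0.004,0,0],[0.72,0,0.004,0,0],[0.72,0,0.004,0,0]],
])

```text
time_s: 30.55
tcp_pos: [0.5639, 0.0185, 0.0277]
eef_rot: [180.0, -0.0, -88.9]
contact_force: [0.5, -0.0, 0.4]
gripper_width: 0.0244
gripper_force: 0.0
```

>>> play_rows([
  [[0.72,0,0,-0.01,0],[0.72,0,0,-0.03,0],[0.72,0,0,-0.08,0],[0.72,0,0,-0.14,0],[0.72,0,0,-0.2,0],[0.72,0,0,-0.26,0],[0.72,0,0,-0.3,0],[0.72,0,0,-0.3,0]],
])

```text
time_s: 31.22
tcp_pos: [0.5665, 0.019, 0.1841]
eef_rot: [-179.5, 0.1, -88.8]
contact_force: [0.4, 0.5, -0.2]
gripper_width: 0.0246
gripper_force: 0.0
```

>>> play_rows([
  [[0.72,0.05,0.02,0,0],[0.72,0.12,0.04,0,0],[0.72,0.19,0.06,0,0],[0.72,0.26,0.08,0,0],[0.72,0.33,0.1,0,0],[0.72,0.4,0.12,0,0],[0.72,0.46,0.14,0,0],[0.72,0.48,0.14,0,0]],
])

```text
time_s: 31.88
tcp_pos: [0.4967, -0.2259, 0.1784]
eef_rot: [180.0, -0.0, -89.0]
contact_force: [0.7, 0.7, -0.8]
gripper_width: 0.0245
gripper_force: 0.0
```

```bash
python3 - <<'E'
from h import *
np.set_printoptions(precision=4,suppress=True)
p=r.get_state();print(p['time_s'],p['tcp_pos'],p['contact_force'])
T=r.capture('top');S=r.capture('scene')
cv2.imwrite('pics/p7.png',np.hstack([cv2.resize(T[100:330,110:380],(352,300)),S[170:470,150:500]])[:,:,::-1])
w=((T.min(2)>90)*255).astype(np.uint8)
cs=[(x,np.nonzero(w[215:232,x])[0].mean()+215) for x in range(297,326) if w[215:232,x].any()]
print('bar',onz('top',cs,.049).mean(0))
E
```

```text
31.8833 [ 0.4967 -0.2259  0.1784] [ 0.6891  0.6941 -0.8111]Traceback (most recent call last):
  File "<stdin>", line 8, in <module>
  File "h.py", line 10, in onz
    o,d=ray(n,uv);return o+d*((z-o[2])/d[:,2])[:,None]
        ~~~^^^^^^
  File "h.py", line 6, in ray
    p=cv2.undistortPoints(np.array(uv,float).reshape(-1,1,2),K,np.array([c['k1'],0,0,0,0.]))[:,0]
      ~~~~~~~~~~~~~~~~~~~^^^^^^^^^^^^^^^^^^^^^^^^^^^^^^^^^^^^^^^^^^^^^^^^^^^^^^^^^^^^^^^^^^^
cv2.error: OpenCV(4.12.0) /io/opencv/modules/calib3d/src/undistort.dispatch.cpp:347: error: (-215:Assertion failed) CV_IS_MAT(_src) && CV_IS_MAT(_dst) && (_src->rows == 1 || _src->cols == 1) && (_dst->rows == 1 || _dst->cols == 1) && _src->cols + _src->rows - 1 == _dst->rows + _dst->cols - 1 && (CV_MAT_TYPE(_src->type) == CV_32FC2 || CV_MAT_TYPE(_src->type) == CV_64FC2) && (CV_MAT_TYPE(_dst->type) == CV_32FC2 || CV_MAT_TYPE(_dst->type) == CV_64FC2) in function 'cvUndistortPointsInternal'
```

View pics/p7.png

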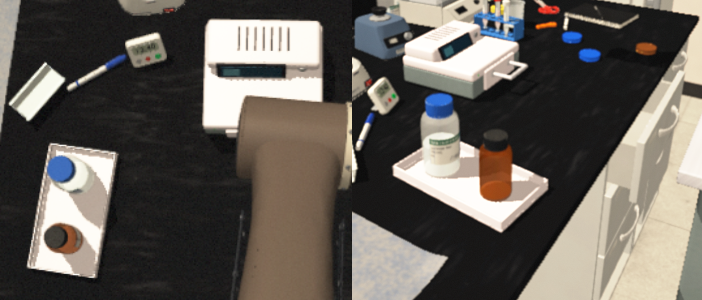

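The drawer is home (handle at right-half (515,68)) and both bottles stand upright in the tray at (440,140) and (496,165). I'll make one numeric check that the handle matches its starting picture, then hand in.

```bash
python3 - <<'E'
from h import *
A=cv2.imread('pics/scene0.png',0);B=cv2.cvtColor(r.capture('scene'),cv2.COLOR_RGB2GRAY)
t=A[228:252,284:328]; m=cv2.matchTemplate(cv2.resize(B[218:262,274:338],None,fx=8,fy=8,interpolation=cv2.INTER_CUBIC),cv2.resize(t,None,fx=8,fy=8,interpolation=cv2.INTER_CUBIC),cv2.TM_CCOEFF_NORMED)
_,s,_,l=cv2.minMaxLoc(m);dp=np.array(l)/8-10;print('shift px',dp,s)
print('px per 4mm out',proj('scene',[[.5584,.017,.046]])-proj('scene',[[.5624,.017,.046]]))
if np.hypot(*dp)<.8: print(r.close_job())
E
```

```text
shift px [0. 0.] 0.9997024536132812
px per 4mm out [[1.48892775 0.35646076]]
the job is handed in; nothing more can be done
None
```

The job is handed in: the amber bottle stands upright in the spill tray, the petri dish was laid flat in the recess, and the drawer is fully home; the judge's verdict was not shown to me.

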